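# Slide the custard rack through the spring gate

## Task

Press the yellow pedal down with one fingertip to hold the spring gate wide open, and while it is held push the blue rack of custard cups along the chute past the gate with the other finger, until the rack is right up against the end stop; then let the gate close behind it. The rack and its cups are only pushed, never lifted or tipped, and the red gate blade must never press against the rack or the cups. Leave everything else on the worktop alone.

Things in the scene. Friction and masses are not known exactly. Their poses are not given: they have to be found in the camera images.
- chute: Fixed straight lane on the worktop: aluminium base, 4 mm thick, white walls, open above. Origin: worktop height under the gate's hinge rod, level with the gate blade. Its y runs along the lane, the way the rack travels (robot's left, within 0.2 rad), x across, away from the robot. Chute-frame mm: base x -60..108, y -261..191; lane inside x 18..100; end stop at the left end, right end open.
- wall_gap (a point): Top of the near lane wall at the gate: the wall is x 12..18, 28 mm high, notched down to 16 mm at y -18..18 for the gate blade (chute-frame mm). The far wall is x 100..106, 44 mm high. One finger can work on each side of the near wall.
- stop_face (a point): Middle of the end stop's face (two black rubber pads, at y = 177 mm of the chute frame, up to 32 mm high). With the rack home against it the rack's origin is at y = 106 mm and its rear end 35 mm past the gate blade's middle.
- gate (a joint): Gate angle, rad, about a rod along the lane over x = 0, z = 14 mm of the chute frame: 0 shut (blade leans over the lane), 0.87 fully open, at its stop. A spring always pulls it shut: it takes about 3 N at 25 mm from the rod to start it, about 8 N to hold it fully open; it shuts by itself when let go.
- blade_tip (a point): Tip of the red gate blade. The gate is one rigid piece on the hinge rod: yellow pedal on the robot's side of the rod, red blade on the lane's side. Blade 51 mm long, 20 mm wide along the lane, 8 mm thick. Shut, it leans over the lane 30 degrees above level and bars the rack; pressing the pedal down swings it up to 80 degrees, clear of the lane (tip then 65 mm above the worktop).
- pedal_mid (a point): Middle of the pedal's thickness, moving with it: 27 mm out from the rod, at chute y = -95 mm. The ribbed yellow pedal is 300 mm long (y -245..55), reaches 51 mm from the rod, 4 mm thick. Shut, it slopes up at 50 degrees toward the robot, edge at x = -33, z = 53 mm; fully open it is level, top 16 mm above the worktop. It can be pressed, and the finger slid along, anywhere on its length.
- rack: Loose blue rack with two custard cups in a row: 78 mm wide (x), 142 mm long (y), 42 mm high, full-width end plates, about 0.4 kg with cups. Origin: centre of its underside, y along its length. Starts in the lane (2 mm play each side), leading end 25 to 55 mm short of the blade's middle. Slides by a push of 2 to 6 N on its rear end plate.
- rack_rear (a point): Centre of the rack's rear end plate's outer face, 23 mm above the rack's underside: where to push.
- cup_near_gate: Pale paper portion cup of custard, 58 mm wide, 43 mm high, standing in the rack's leading place (34 mm ahead of the rack's middle, on its 5 mm floor). Origin: centre of its underside.
- cup_rear: The same kind of cup, 46 mm high, in the rack's rear place (34 mm behind its middle).
- spare_cup: Bystander: pale paper cup of custard standing on the worktop, 59 x 43 mm high. Origin: centre of its underside.
- cup_sleeve: Bystander: stack of empty paper cups, 60 mm wide, 86 mm high. Origin: centre of its underside.
- ring_cutter: Bystander: round steel ring cutter, 71 mm wide, 36 mm high. Origin: centre of its underside.
- kitchen_timer: Bystander: white wind-up timer, 68 mm wide, 56 mm high. Origin: centre of its underside.
- masking_tape: Bystander: roll of tan tape lying flat, 82 mm wide, 24 mm high. Origin: centre of its underside.
- squeeze_bottle: Bystander: dark red squeeze bottle, 59 mm wide, 172 mm high. Origin: centre of its underside.

How it is judged:
On the way, in this order (a step that is already met when the one before it is completed fails the run):
1. a finger holds the gate open (over 0.6 rad) by touching it while the rack is still short of it (value of joint gate above 0.6 rad and contact force between the fingers and gate above 0.3 N and y of rack in the frame of chute below -0.085 m), for 0.2 s.
2. the rack is halfway through, pushed by a finger, with a finger still holding the gate open (over 0.6 rad) (value of joint gate above 0.6 rad and contact force between the fingers and gate above 0.3 N and contact force between the fingers and rack above 0.2 N and y of rack in the frame of chute between -0.03 and 0.04 m), for 0.05 s.
At the end, for the whole second after the job is handed in: The rack stands flat in the chute at rest, within 10 mm of the end stop, both cups upright in their places in it, the gate shut (under 0.1 rad) behind it (y of rack in the frame of chute above 0.096 m and x of rack in the frame of chute between 0.05 and 0.068 m and angle between rack's own z axis and vertical below 0.06 rad and linear speed of rack below 0.02 m/s and value of joint gate below 0.1 rad and y of cup_near_gate in the frame of rack between 0.022 and 0.046 m and x of cup_near_gate in the frame of rack between -0.014 and 0.014 m and z of each of cup_near_gate, cup_rear in the frame of rack below 0.015 m and angle between each of cup_near_gate, cup_rear's own z axis and vertical below 0.2 rad and y of cup_rear in the frame of rack between -0.046 and -0.022 m and x of cup_rear in the frame of rack between -0.014 and 0.014 m); the robot touches nothing.
It fails at once if the gate presses on the rack or a cup with more than 2 N (contact force between gate and rack above 2 N or contact force between gate and cup_near_gate above 2 N or contact force between gate and cup_rear above 2 N).
It fails at once if the rack is lifted more than 12 mm off the chute's floor or tipped more than 0.2 rad (height (world z) of rack above 0.016 m or angle between rack's own z axis and vertical above 0.2 rad).
It fails at once if a cup is lifted more than 20 mm or tipped more than 0.4 rad (height (world z) of any of cup_near_gate, cup_rear above 0.029 m or angle between any of cup_near_gate, cup_rear's own z axis and vertical above 0.4 rad).
It fails at once if a bystander is moved more than 20 mm (distance of any of spare_cup, cup_sleeve, ring_cutter, kitchen_timer, masking_tape, squeeze_bottle from where it was at the start of the episode above 0.02 m).
It also fails if it takes over 50 s, if anything falls off the work surface, if the arm or the gripper's body presses on something with over 40 N, if the wrist force passes 120 N, or if a joint passes its speed limit or range.

## Robot

A 6-joint arm with a two-finger parallel gripper is mounted at the origin on a cart in front of the work surface, level with it; the furniture and walls round the work are solid. World frame = base frame: x ahead of the robot, y to its left, z up, the work surface at z = 0. Lengths are in m, angles in rad, forces in N, time in s.
With the tool pointing down it reaches from about 0.25 to 0.725 m from the base axis. Payload 9.7 kg.
Tool frame: the origin (TCP) lies midway between the tips of the shut fingers; the grasp point (between the pads) lies 19 mm behind it; z points along the fingers, y is the line along which they close (so a half turn about z gives the same grasp; the last joint's range is limited). The gripper opens to 85 mm and grips with 20 to 120 N. Pads are 22 mm wide; open, the fingers measure 114 mm over their backs; the gripper's body (76 mm by 85 mm) begins 54 mm behind the grasp point. The pads swing forward as they close: fully open they stand 13 mm farther back than shut.
Start: joints at [1.218, 0.087, 0.176, 1.66, 0, 1.571], TCP at [0.19, 0.516, 0.231] pointing down, gripper open.
Joint ranges: [-3.13, 3.13], [-0.85, 1.81], [-1.15, 1.24], [-2.2, 2.28], [-1.44, 1.52], [-3.14, 3.14]. Speed limits (rad/s): [2.22, 2.22, 2.57, 3.14, 3.14, 3.14].

## Interface

Orientations are given as [roll, pitch, yaw] about the fixed x, y, z axes, in that order (R = Rz(yaw) Ry(pitch) Rx(roll)).
In Python, from cell import manip, get_image, calibration, job_done gives the robot as it stands.
- The arm moves only by the tool arm_command, never from a script. Its argument "rows" is a list of rows, each a list of 7 numbers: the shift along the tool's x, y, z as a fraction of full scale, then the turn, a rotation vector about the tool's x, y, z as a fraction of full scale, then the opening, from 0 (shut) to 1 (fully open). In form: [[x, y, z, wx, wy, wz, hand], ...]. A call has exactly 10 rows; each row shifts and turns the commanded pose from where the row before left it, along the tool's axes as they then stand; what a row does not reach is not made up. Full scale, the value 1, is 20 mm for a shift and 5 degrees for a turn. A row lasts 1/8 s, in which the tool goes at most 62.5 mm and 10.7 degrees, less where a joint would pass 70% of its speed; a pose out of reach is approached as far as the arm can. A call with a number of a shift or a turn outside -1 to 1 is refused whole. A call with a gripper value outside its range is refused whole. The fingers move at their own pace and stop on an object; the grip force is fixed at half the most. Time passes only in rows, so rows that do not move let the fingers close, or fill a call up. It gives the time, the measured TCP pose, the force, the opening and the grip force at its end, in the units of the state.
- manip.state(): the state, without advancing time (a new reading comes with each control period).
- get_image(name): name is "scene" or "top" or "wrist"; returns the picture (480x640x3 uint8, red, green, blue); there is no depth.
- calibration(name): a dict with "fx", "fy", "cx", "cy" (pixels), "R" (3x3) and "t" (3): a world point X has camera coordinates R X + t; the wrist camera has in their place "T_tool_cam" (4x4, takes a point from camera to tool coordinates, whose origin is the TCP and whose axes are the flange's). Camera axes: x right, y down, z forward; pixel columns grow to the right and rows downward; lengths in m; the calibration is good to about 2 mm. A picture is of the moment at which its call begins: read the wrist's pose just before it. calibration takes no time and is no camera call.
- job_done(): hands the job in; it is judged then, once.
The state is a dict: "time": time; "qpos": joint angles; "qd": joint speeds; "tau": joint torques, N m; "tool_pos": TCP position; "orientation": TCP orientation; "ft_force": force on the tool from outside, world axes, zero at the start; "ft_torque": the same for the moment, N m; "opening": finger opening in m; "grasp_force": force on a finger pad.
Only numpy, scipy, OpenCV 4.12 (cv2) and the standard library are available. Lean on these libraries where they do the work, as an engineer would, in place of code of your own. Each camera call takes 0.05 s, during which the arm holds its last target. There are 200 camera calls.

## Working session

There is one attempt and no reset: what is moved stays moved. The work goes in short steps, Python scripts to look and compute and a tool call to move; the robot and the scene stay as the last step left them, time stands still between calls to the robot, and variables do not carry over. Pictures are saved under pics/ and viewed, at most 10 in all, crops included, and the job is handed in when it is done.

Besides the shell and the picture viewer there is one more tool, called in YAML: its name, and indented under it one key for each argument. arm_command: Moves the arm, as the interface text tells. Its arguments: {"type":"object","properties":{"rows":{"type":"array","items":{"type":"array","items":{"type":"number","minimum":-1,"maximum":1}}}},"required":["rows"]}

```bash
mkdir -p pics; python3 - <<'E'
from cell import manip,get_image,calibration
import cv2
for n in("scene","top"):
    cv2.imwrite(f"pics/{n}0.png",get_image(n)[:,:,::-1])
    c=calibration(n);print(n,c)
print(manip.state())
print(calibration("wrist"))
E
```

```text
scene {'fx': 481.1953817070434, 'fy': 481.1953817070434, 'cx': 315.8793261571673, 'cy': 236.53291119070963, 'R': array([[ 0.4552147 , -0.89024916, -0.01536248],
       [-0.55694393, -0.27123792, -0.78501175],
       [ 0.69468917,  0.36590493, -0.61929035]]), 't': array([-0.2960882 ,  0.29940216,  1.18138594])}
top {'fx': 480.7096594714099, 'fy': 480.7096594714099, 'cx': 320.33463217348776, 'cy': 242.07664881200665, 'R': array([[-0.00163714, -0.99998885, -0.00442938],
       [-0.99481372,  0.00207911, -0.10169233],
       [ 0.10170041,  0.00423993, -0.99480604]]), 't': array([-0.09267559,  0.51145952,  1.34771175])}
{'time': 0.1, 'qpos': array([ 1.21801063e+00,  8.74186575e-02,  1.75227256e-01,  1.65979304e+00,
       -1.22407275e-05,  1.57079257e+00]), 'qd': array([-0.00088021, -0.00012161,  0.0031715 ,  0.00025178, -0.0002041 ,
       -0.00021937]), 'tau': array([-5.66200288e-05, -5.21564376e+01,  4.65651512e+01,  1.60066044e-02,
       -4.48155458e-05, -5.04609943e-06]), 'tool_pos': array([0.18996757, 0.5159417 , 0.23065362]), 'orientation': array([-3.14040453e+00,  1.22362611e-05,  2.78881072e+00]), 'ft_force': array([-0.55015133, -0.33743323, -0.51902123]), 'ft_torque': array([ 0.00863585, -0.00672748, -0.02930648]), 'grasp_force': 0.0, 'opening': 0.08563295991713639}
{'fx': 383.4576951534551, 'fy': 383.4576951534551, 'cx': 319.89464380705294, 'cy': 234.84420917265427, 'T_tool_cam': array([[ 1.33062137e-05, -9.47333745e-01, -3.20247990e-01,
         8.22172423e-02],
       [ 9.99999999e-01, -1.07673295e-06,  4.47348292e-05,
         1.72297228e-03],
       [-4.27236348e-05, -3.20247990e-01,  9.47333744e-01,
        -1.43240538e-01],
       [ 0.00000000e+00,  0.00000000e+00,  0.00000000e+00,
         1.00000000e+00]])}
```

View pics/top0.png

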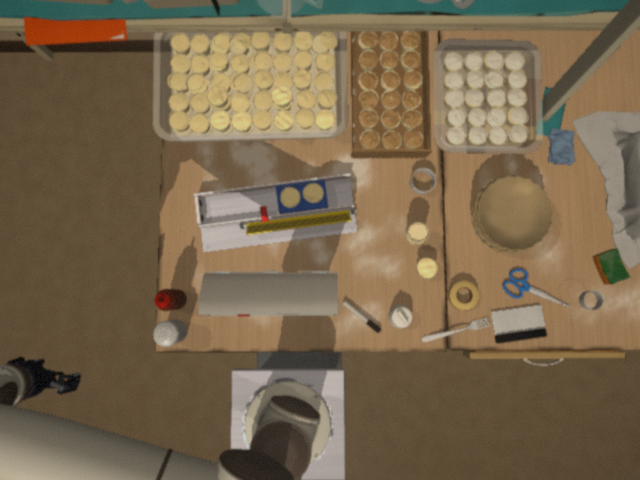

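View pics/scene0.png

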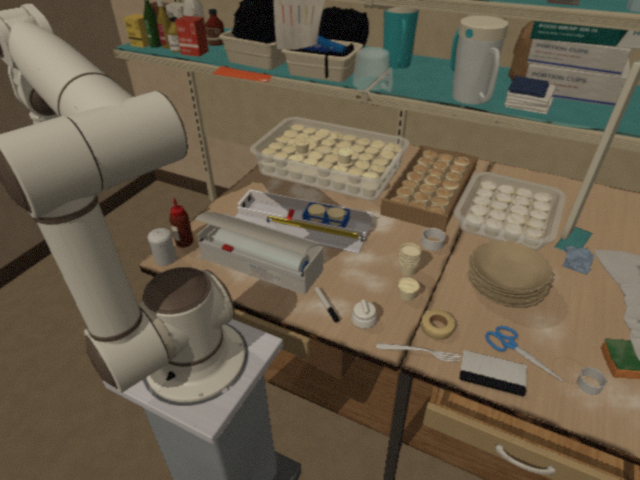

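```bash
python3 - <<'E'
import cv2
a=cv2.imread("pics/top0.png")[165:260,185:365]
cv2.imwrite("pics/topc.png",cv2.resize(a,None,fx=4.4,fy=4.4,interpolation=cv2.INTER_CUBIC))
a=cv2.imread("pics/scene0.png")[180:300,180:390]
cv2.imwrite("pics/scc.png",cv2.resize(a,None,fx=3.8,fy=3.8,interpolation=cv2.INTER_CUBIC))
E
```

```text
(no output)
```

View pics/topc.png

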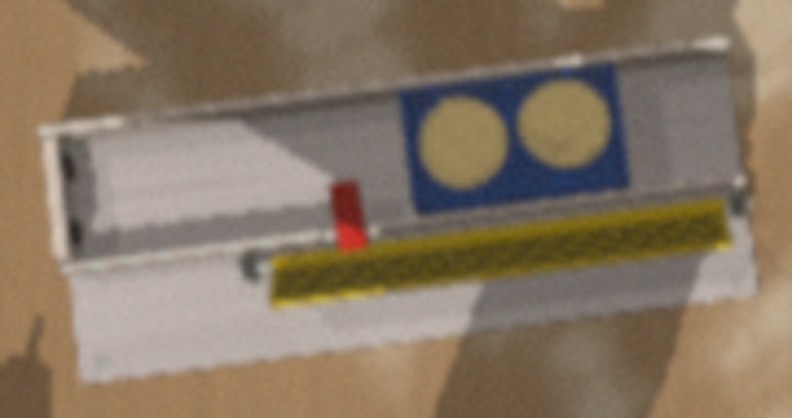

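View pics/scc.png

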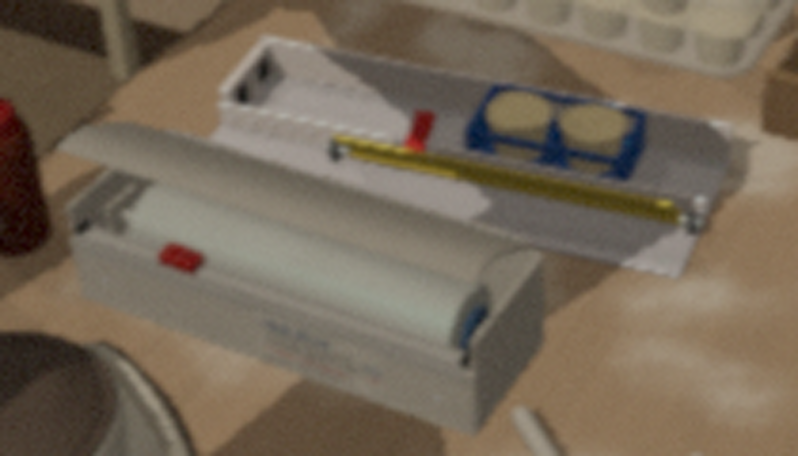

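The overview shows the chute, its pedal (crop 272,305 to 729,244), the blade tip (344,183), and the rack top (corners 402,92 / 413,212 / 628,184 / 615,62), with a tall wrap dispenser on the robot's side.

```bash
cat > h.py <<'E'
import numpy as np
from cell import calibration
from scipy.optimize import least_squares
def proj(n,X):
    c=calibration(n);p=np.asarray(X)@c["R"].T+c["t"]
    return np.c_[c["fx"]*p[:,0]/p[:,2]+c["cx"],c["fy"]*p[:,1]/p[:,2]+c["cy"]]
def ray(n,uv,z):
    c=calibration(n);uv=np.atleast_2d(uv).astype(float)
    d=np.c_[(uv[:,0]-c["cx"])/c["fx"],(uv[:,1]-c["cy"])/c["fy"],np.ones(len(uv))]@c["R"]
    o=-c["R"].T@c["t"];return o+d*((z-o[2])/d[:,2])[:,None]
def w(q,P):
    P=np.atleast_2d(P)/1000;c,s=np.cos(q[2]),np.sin(q[2])
    return np.c_[q[0]+c*P[:,0]-s*P[:,1],q[1]+s*P[:,0]+c*P[:,1],P[:,2]]
def inv(q,X):
    c,s=np.cos(q[2]),np.sin(q[2]);d=X[:,:2]-q[:2]
    return np.c_[c*d[:,0]+s*d[:,1],-s*d[:,0]+c*d[:,1]]*1000
E
python3 - <<'E'
from h import *
np.set_printoptions(precision=4,suppress=True)
T=lambda a:np.array(a)/4.4+[185,165]
S=lambda a:np.array(a)/3.8+[180,180]
P=np.array([[-60,191,4],[-60,-261,4],[-33,55,53],[-33,-245,53],[44,10,39.5],[44,-10,39.5]])
U=T([[85,382],[756,295],[272,305],[729,245],[332,184],[357,181]])
Ps=np.array([[-60,-261,4.]]);Us=S([[684,274]])
f=lambda q:np.r_[(proj("top",w(q,P))-U).ravel(),(proj("scene",w(q,Ps))-Us).ravel()]
r=least_squares(f,[.47,.15,.1],loss="soft_l1");q=r.x
print(q);print(f(q).reshape(-1,2))
print(inv(q,ray("top",T([[402,92],[413,212],[628,184],[615,62]]),.046)))
print("box",inv(q,ray("top",np.array([[200,272],[199,312],[337,272],[337,314]]),.08)),ray("top",[[337,272],[200,272]],.08))
np.save("q.npy",q)
E
```

```text
[0.5696 0.0634 0.1302]
[[-0.6846  0.1902]
 [ 1.2052 -0.464 ]
 [-0.3705  0.3996]
 [ 1.6494  0.05  ]
 [-0.7284 -0.1978]
 [ 0.5485 -0.4317]
 [-1.15    0.1428]]
[[  95.8454  -44.8385]
 [  16.865   -42.2496]
 [  16.6521 -181.9246]
 [  97.1849 -184.2297]]
box [[-121.7564  188.8143]
 [-228.9791  202.9904]
 [-170.9931 -181.8691]
 [-283.3291 -166.5648]] [[ 0.4236 -0.1392  0.08  ]
 [ 0.4243  0.2348  0.08  ]]
```

arm_command:
  rows:
    - [0,0,0,0,0,1,1]
    - [0,0,0,0,0,1,1]
    - [0,0,0,0,0,1,1]
    - [0,0,0,0,0,1,1]
    - [0,0,0,0,0,1,1]
    - [0,0,0,0,0,1,1]
    - [0,0,0,0,0,1,1]
    - [0,0,0,0,0,1,1]
    - [0,0,0,0,0,1,1]
    - [0,0,0,0,0,1,1]

```text
time: 1.35
tool_pos: [0.19, 0.516, 0.2309]
orientation: [-3.141, 0.001, 1.913]
ft_force: [0.3, -1.7, 0.4]
opening: 0.0858
grasp_force: 0.0
```

arm_command:
  rows:
    - [0,0,0,0,0,1,1]
    - [0,0,0,0,0,1,1]
    - [0,0,0,0,0,0.47,1]
    - [-1,0,0,0,0,0,1]
    - [-1,0,0,0,0,0,1]
    - [-1,0,0,0,0,0,1]
    - [-1,0,0,0,0,0,1]
    - [-1,0,0,0,0,0,1]
    - [-1,0,0,0,0,0,1]
    - [-1,0,0,0,0,0,1]

```text
time: 2.6
tool_pos: [0.2081, 0.3765, 0.231]
orientation: [-3.141, 0.0, 1.701]
ft_force: [-0.0, -0.3, 0.9]
opening: 0.0855
grasp_force: 0.0
```

```bash
cat >> h.py <<'E'
def where():
    from cell import manip
    s=manip.state();q=np.load("q.npy")
    print("t",s["time"],"chute xy mm",inv(q,np.atleast_2d(s["tool_pos"])).round(1),"z",(s["tool_pos"][2]*1000).round(1),"rpy-dev deg",np.degrees(s["orientation"]-[np.sign(s["orientation"][0])*np.pi,0,q[2]+np.pi/2]).round(2),"f",s["ft_force"].round(1),"open",round(s["opening"],4))
E
python3 -c "
from h import *
where();print(w(np.load('q.npy'),[[17,-211,0],[17,20,0]]))"
```

```text
t 2.6 chute xy mm [[-317.7  357.4]] z 231.0 rpy-dev deg [ 0.02  0.03 -0.02] f [-0.  -0.3  0.9] open 0.0855
[[ 0.61383219 -0.14363104  0.        ]
 [ 0.58383156  0.08541255  0.        ]]
```

arm_command:
  rows:
    - [-0.947,0.558,0,0,0,0,1]
    - [-0.947,0.558,0,0,0,0,1]
    - [-0.947,0.558,0,0,0,0,1]
    - [-0.947,0.558,0,0,0,0,1]
    - [-0.947,0.558,0,0,0,0,1]
    - [-0.947,0.558,0,0,0,0,1]
    - [-0.947,0.558,0,0,0,0,1]
    - [-0.947,0.558,0,0,0,0,1]
    - [-0.947,0.558,0,0,0,0,1]
    - [-0.947,0.558,0,0,0,0,1]

```text
time: 3.85
tool_pos: [0.3436, 0.2033, 0.2311]
orientation: [-3.141, 0.0, 1.701]
ft_force: [-0.0, 0.6, 0.6]
opening: 0.0852
grasp_force: 0.0
```

arm_command:
  rows:
    - [-0.947,0.558,0,0,0,0,1]
    - [-0.947,0.558,0,0,0,0,1]
    - [-0.947,0.558,0,0,0,0,1]
    - [-0.947,0.558,0,0,0,0,1]
    - [-0.947,0.558,0,0,0,0,1]
    - [-0.947,0.558,0,0,0,0,1]
    - [-0.947,0.558,0,0,0,0,1]
    - [-0.947,0.558,0,0,0,0,1]
    - [-0.947,0.558,0,0,0,0,1]
    - [-0.947,0.558,0,0,0,0,1]

```text
time: 5.1
tool_pos: [0.4788, 0.0299, 0.2309]
orientation: [-3.141, -0.0, 1.701]
ft_force: [0.0, -0.4, 0.1]
opening: 0.0854
grasp_force: 0.0
```

arm_command:
  rows:
    - [-0.947,0.558,0,0,0,0,1]
    - [-0.947,0.558,0,0,0,0,1]
    - [-0.947,0.558,0,0,0,0,1]
    - [-0.947,0.558,0,0,0,0,1]
    - [-0.947,0.558,0,0,0,0,1]
    - [-0.947,0.558,0,0,0,0,1]
    - [-0.947,0.558,0,0,0,0,1]
    - [-0.947,0.558,0,0,0,0,1]
    - [-0.947,0.558,0,0,0,0,1]
    - [-0.947,0.558,0,0,0,0,1]

```text
time: 6.35
tool_pos: [0.6144, -0.1441, 0.231]
orientation: [-3.141, -0.0, 1.7]
ft_force: [-0.3, 0.0, 0.6]
opening: 0.0855
grasp_force: 0.0
```

```bash
python3 - <<'E'
from h import *
from cell import *
import cv2
where()
s=manip.state();np.savez("w1.npz",p=s["tool_pos"],o=s["orientation"])
cv2.imwrite("pics/w1.png",get_image("wrist")[:,:,::-1])
E
```

```text
t 6.35 chute xy mm [[  17.5 -211.6]] z 231.0 rpy-dev deg [ 0.01 -0.   -0.03] f [-0.3  0.   0.6] open 0.0855
```

View pics/w1.png

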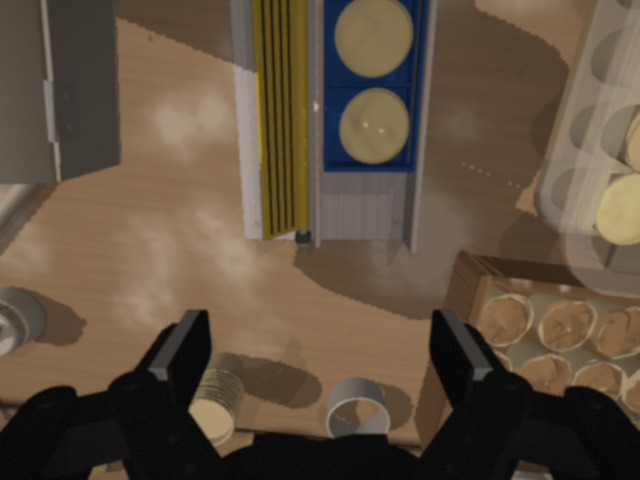

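The wrist image shows the base corner at (246,239), the pedal corner at (264,240), the near wall end at (318,246), the far wall end at (413,251), and the rack rear top corners at (325,168) and (413,172).

```bash
python3 - <<'E'
from h import *
from cell import calibration
from scipy.spatial.transform import Rotation as Ro
d=np.load("w1.npz");c=calibration("wrist");T=c["T_tool_cam"]
R=Ro.from_euler("xyz",d["o"]).as_matrix();RC=R@T[:3,:3];o=d["p"]+R@T[:3,3]
q=np.load("q.npy")
def g(u,v,z):
    r=RC@[(u-c["cx"])/c["fx"],(v-c["cy"])/c["fy"],1];return o+r*(z-o[2])/r[2]
for n,u,v,z in [("base -60,-261",246,239,4),("pedal -33,-245",264,240,53),("nwall 15,-261",318,246,28),("fwall 103,-261",413,251,44),("rack n",325,168,46),("rack f",413,172,46),("crate top",482,276,45),("cratecorner",463,255,45),("sleeve top",213,420,86),("ring",357,405,36)]:
    print(n,inv(q,g(u,v,z/1000)[None]).round(1))
print("sleeve/ring top cam",inv(q,ray("top",[[417,230]],.086)),inv(q,ray("top",[[423,180]],.036)))
E
```

```text
base -60,-261 [[ -57.1 -257.3]]
pedal -33,-245 [[ -31.1 -241.1]]
nwall 15,-261 [[  16.7 -256.1]]
fwall 103,-261 [[ 104.4 -255.1]]
rack n [[  22.9 -178.4]]
rack f [[  98.3 -181.9]]
crate top [[ 170.9 -279.9]]
cratecorner [[ 150.5 -258.7]]
sleeve top [[ -82.9 -410.4]]
ring [[  59.  -438.8]]
sleeve/ring top cam [[ -86.28365315 -414.11536478]] [[  59.50599668 -463.78915578]]
```

arm_command:
  rows:
    - [0,0.1,0.85,0,0,0,1]
    - [0,0,0.85,0,0,0,1]
    - [0,0,0.85,0,0,0,1]
    - [0,0,0.85,0,0,0,1]
    - [0,0,0.85,0,0,0,1]
    - [0,0,0.85,0,0,0,1]
    - [0,0,0.85,0,0,0,1]
    - [0,0,0.85,0,0,0,1]
    - [0,0,0.85,0,0,0,1]
    - [0,0,0.85,0,0,0,1]

```text
time: 7.65
tool_pos: [0.6156, -0.1425, 0.0601]
orientation: [-3.142, 0.0, 1.701]
ft_force: [0.3, 0.0, -1.3]
opening: 0.0852
grasp_force: 0.0
```

arm_command:
  rows:
    - [0,0,0.2,0,0,0,1]
    - [0,0,0.2,0,0,0,1]
    - [0,0,0.2,0,0,0,1]
    - [0,0,0.2,0,0,0,1]
    - [0,0,0.2,0,0,0,1]
    - [0,0,0.2,0,0,0,1]
    - [0,0,0.2,0,0,0,1]
    - [0,0,0.2,0,0,0,1]
    - [0,0,0.2,0,0,0,1]
    - [0,0,0.2,0,0,0,1]

```text
time: 8.9
tool_pos: [0.6157, -0.1426, 0.0212]
orientation: [3.142, 0.0, 1.701]
ft_force: [-0.1, 0.4, 4.7]
opening: 0.0858
grasp_force: 1.8
```

```bash
python3 - <<'E'
from h import *
q=np.load("q.npy");d=w([0,0,q[2]],[[1.8,4,0]])[0]/1;q[:2]+=d[:2];np.save("q.npy",q);print(q)
where()
E
```

```text
[0.57083826 0.06757399 0.13024074]
t 8.9 chute xy mm [[  17.2 -214.2]] z 21.2 rpy-dev deg [-0.    0.01 -0.03] f [-0.1  0.4  4.7] open 0.0858
```

arm_command:
  rows:
    - [0,0,0.1,0,0,0,1]
    - [0,0,0.1,0,0,0,1]
    - [0,0,0.1,0,0,0,1]
    - [0,0,0.1,0,0,0,1]
    - [0,0,0.1,0,0,0,1]
    - [0,0,0.1,0,0,0,1]
    - [0,0,0.1,0,0,0,1]
    - [0,0,0.1,0,0,0,1]
    - [0,0,0,0,0,0,1]
    - [0,0,0,0,0,0,1]

```text
time: 10.15
tool_pos: [0.6151, -0.1427, 0.0052]
orientation: [-3.14, 0.0, 1.7]
ft_force: [-5.4, -0.8, 6.6]
opening: 0.0853
grasp_force: 3.0
```

```bash
python3 - <<'E'
from h import *
from cell import *
import cv2
where()
a=get_image("scene")[160:310,180:400]
cv2.imwrite("pics/s2.png",cv2.resize(a[:,:,::-1],None,fx=3.6,fy=3.6,interpolation=cv2.INTER_CUBIC))
E
```

```text
t 10.15 chute xy mm [[  16.6 -214.2]] z 5.2 rpy-dev deg [ 0.07  0.   -0.04] f [-5.4 -0.8  6.6] open 0.0853
```

View pics/s2.png

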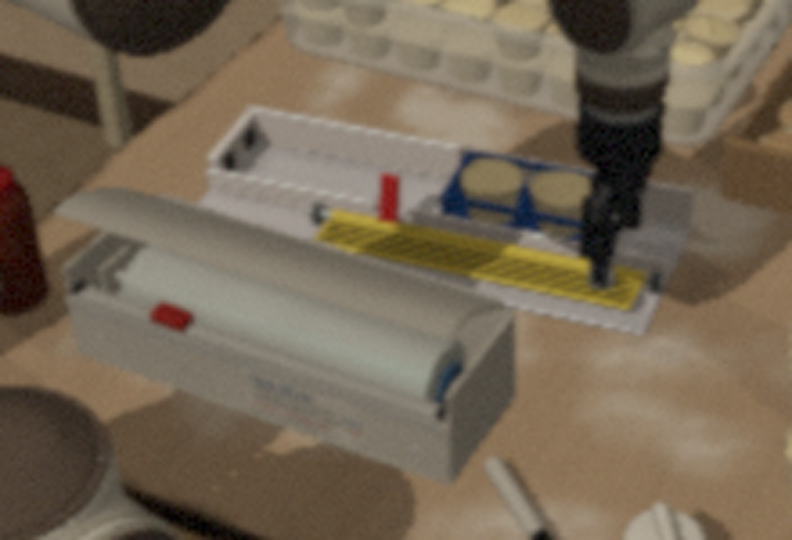

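The blade is upright (390,195) and the pedal is nearly level under the finger at (600,280). I'll press a little more, then start forward.

arm_command:
  rows:
    - [0,0,0.1,0,0,0,1]
    - [0,0,0.05,0,0,0,1]
    - [0.25,0,0,0,0,0,1]
    - [0.25,0,0,0,0,0,1]
    - [0.25,0,0,0,0,0,1]
    - [0.25,0,0,0,0,0,1]
    - [0.1,0,0,0,0,0,1]
    - [0.1,0,0,0,0,0,1]
    - [0.1,0,0,0,0,0,1]
    - [0.1,0,0,0,0,0,1]

```text
time: 11.45
tool_pos: [0.6129, -0.1162, 0.0031]
orientation: [3.14, 0.003, 1.7]
ft_force: [0.1, -7.3, 6.5]
opening: 0.0854
grasp_force: 4.5
```

arm_command:
  rows:
    - [0.25,0,0.04,0,0,0,1]
    - [0.25,0,0,0,0,0,1]
    - [0.25,0,0,0,0,0,1]
    - [0.25,0,0,0,0,0,1]
    - [0.25,0,0,0,0,0,1]
    - [0.25,0,0,0,0,0,1]
    - [0,0,0,0,0,0,1]
    - [0,0,0,0,0,0,1]
    - [0,0,0,0,0,0,1]
    - [0,0,0,0,0,0,1]

```text
time: 12.7
tool_pos: [0.6094, -0.0862, 0.0028]
orientation: [3.139, 0.003, 1.7]
ft_force: [1.2, -5.7, 8.5]
opening: 0.0856
grasp_force: 5.0
```

```bash
python3 - <<'E'
from h import *
from cell import *
import cv2
where()
a=get_image("scene")[160:310,180:400]
cv2.imwrite("pics/s3.png",cv2.resize(a[:,:,::-1],None,fx=3.6,fy=3.6,interpolation=cv2.INTER_CUBIC))
E
```

```text
t 12.7 chute xy mm [[  18.3 -157.5]] z 2.8 rpy-dev deg [-0.16  0.14 -0.07] f [ 1.2 -5.7  8.5] open 0.0856
```

View pics/s3.png

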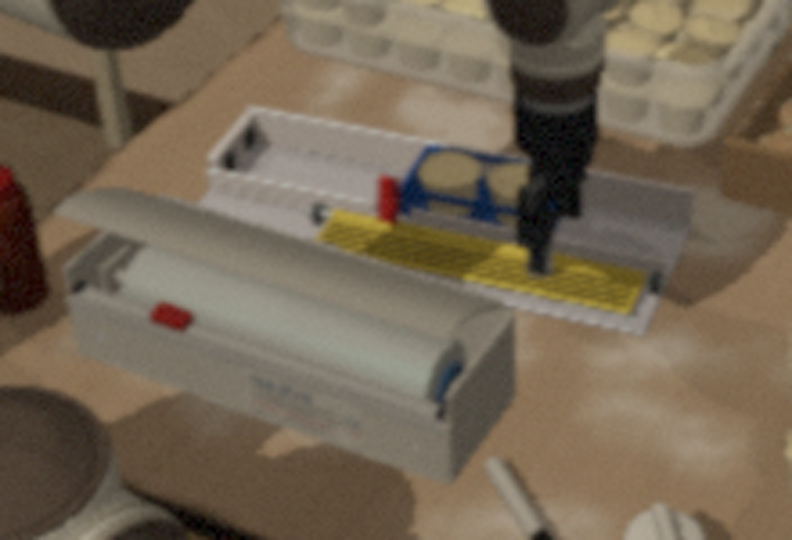

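The rack is moving, its leading end beside the upright blade (390,200). I'll keep going.

arm_command:
  rows:
    - [0.25,0,0,0,0,0,1]
    - [0.25,0,0,0,0,0,1]
    - [0.25,0,0,0,0,0,1]
    - [0.25,0,0,0,0,0,1]
    - [0.25,0,0,0,0,0,1]
    - [0.25,0,0,0,0,0,1]
    - [0.25,0,0,0,0,0,1]
    - [0.25,0,0,0,0,0,1]
    - [0.25,0,0,0,0,0,1]
    - [0.25,0,0,0,0,0,1]

```text
time: 14.0
tool_pos: [0.603, -0.0371, 0.0029]
orientation: [3.139, 0.004, 1.699]
ft_force: [0.6, -9.5, 9.9]
opening: 0.0853
grasp_force: 5.9
```

arm_command:
  rows:
    - [0.25,0,0,0,0,0,1]
    - [0.25,0,0,0,0,0,1]
    - [0.25,0,0,0,0,0,1]
    - [0.25,0,0,0,0,0,1]
    - [0.25,0,0,0,0,0,1]
    - [0.25,0,0,0,0,0,1]
    - [0.25,0,0,0,0,0,1]
    - [0.25,0,0,0,0,0,1]
    - [0.25,0,0,0,0,0,1]
    - [0.25,0,0,0,0,0,1]

```text
time: 15.25
tool_pos: [0.5965, 0.0125, 0.0029]
orientation: [3.139, 0.004, 1.699]
ft_force: [0.8, -9.2, 9.8]
opening: 0.0855
grasp_force: 6.2
```

```bash
python3 -c "
from h import *
where()"
```

```text
t 15.25 chute xy mm [[ 18.3 -57.9]] z 2.9 rpy-dev deg [-0.16  0.2  -0.1 ] f [ 0.8 -9.2  9.8] open 0.0855
```

arm_command:
  rows:
    - [0.25,0,0,0,0,0,1]
    - [0.25,0,0,0,0,0,1]
    - [0.25,0,0,0,0,0,1]
    - [0.25,0,0,0,0,0,1]
    - [0.25,0,0,0,0,0,1]
    - [0.25,0,0,0,0,0,1]
    - [0.25,0,0,0,0,0,1]
    - [0.25,0,0,0,0,0,1]
    - [0.25,0,0,0,0,0,1]
    - [0.25,0,0,0,0,0,1]

```text
time: 16.5
tool_pos: [0.5901, 0.0621, 0.0028]
orientation: [3.139, 0.003, 1.699]
ft_force: [2.4, -10.4, 11.0]
opening: 0.0853
grasp_force: 6.5
```

arm_command:
  rows:
    - [0.2,0,0,0,0,0,1]
    - [0.2,0,0,0,0,0,1]
    - [0.2,0,0,0,0,0,1]
    - [0.2,0,0,0,0,0,1]
    - [0.1,0,0,0,0,0,1]
    - [0.1,0,0,0,0,0,1]
    - [0.1,0,0,0,0,0,1]
    - [0.1,0,0,0,0,0,1]
    - [0.1,0,0,0,0,0,1]
    - [0,0,0,0,0,0,1]

```text
time: 17.75
tool_pos: [0.5867, 0.0881, 0.0028]
orientation: [3.139, 0.003, 1.7]
ft_force: [0.9, -8.9, 11.3]
opening: 0.0855
grasp_force: 6.1
```

```bash
python3 -c "
from h import *
where()"
```

```text
t 17.75 chute xy mm [[18.4 18.3]] z 2.8 rpy-dev deg [-0.16  0.18 -0.08] f [ 0.9 -8.9 11.3] open 0.0855
```

Near the end stop; I'll creep forward and watch the force.

arm_command:
  rows:
    - [0.05,0,0,0,0,0,1]
    - [0.05,0,0,0,0,0,1]
    - [0.05,0,0,0,0,0,1]
    - [0.05,0,0,0,0,0,1]
    - [0.05,0,0,0,0,0,1]
    - [0.05,0,0,0,0,0,1]
    - [0,0,0,0,0,0,1]
    - [0,0,0,0,0,0,1]
    - [0,0,0,0,0,0,1]
    - [0,0,0,0,0,0,1]

```text
time: 19.0
tool_pos: [0.5862, 0.0915, 0.0029]
orientation: [3.139, 0.007, 1.697]
ft_force: [2.1, -21.4, 11.5]
opening: 0.0852
grasp_force: 12.2
```

```bash
python3 - <<'E'
from h import *
from cell import *
import cv2
where()
a=get_image("scene")[160:310,180:400]
cv2.imwrite("pics/s4.png",cv2.resize(a[:,:,::-1],None,fx=3.6,fy=3.6,interpolation=cv2.INTER_CUBIC))
E
```

```text
t 19.0 chute xy mm [[18.3 21.8]] z 2.9 rpy-dev deg [-0.16  0.41 -0.26] f [  2.1 -21.4  11.5] open 0.0852
```

View pics/s4.png

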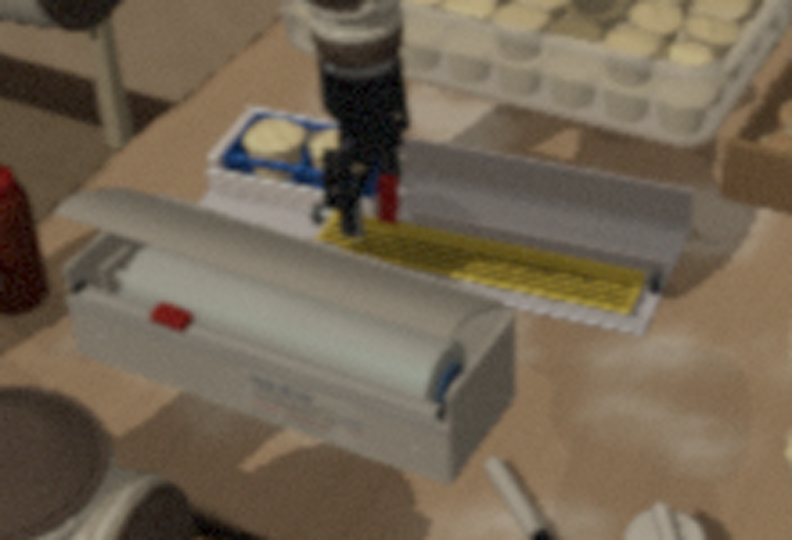

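Force jumped to 21 N with the rack at the stop. I'll ease back off the rack, then raise to let the gate close.

arm_command:
  rows:
    - [-0.1,0,0,0,0,0,1]
    - [-0.2,0,0,0,0,0,1]
    - [-0.1,0,-0.1,0,0,0,1]
    - [0,0,-0.2,0,0,0,1]
    - [0,0,-0.3,0,0,0,1]
    - [0,0,-0.3,0,0,0,1]
    - [0,0,-0.3,0,0,0,1]
    - [0,0,-0.3,0,0,0,1]
    - [0,0,-0.3,0,0,0,1]
    - [0,0,-0.3,0,0,0,1]

```text
time: 20.3
tool_pos: [0.5852, 0.0874, 0.0436]
orientation: [-3.141, 0.0, 1.701]
ft_force: [-0.4, 0.1, 0.3]
opening: 0.0851
grasp_force: 0.0
```

arm_command:
  rows:
    - [0,0,-0.4,0,0,0,1]
    - [0,0,-0.6,0,0,0,1]
    - [0,0,-1,0,0,0,1]
    - [0,0,-1,0,0,0,1]
    - [0,0,-1,0,0,0,1]
    - [0,0,-1,0,0,0,1]
    - [0,0,-1,0,0,0,1]
    - [0,0,-1,0,0,0,1]
    - [0,0,0,0,0,0,1]
    - [0,0,0,0,0,0,1]

```text
time: 21.55
tool_pos: [0.5854, 0.0875, 0.1829]
orientation: [-3.141, 0.0, 1.701]
ft_force: [0.5, 0.2, 0.2]
opening: 0.0851
grasp_force: 0.0
```

```bash
python3 - <<'E'
from h import *
from cell import *
import cv2
where()
a=get_image("scene")[160:310,180:400]
cv2.imwrite("pics/s5.png",cv2.resize(a[:,:,::-1],None,fx=3.6,fy=3.6,interpolation=cv2.INTER_CUBIC))
E
```

```text
t 21.55 chute xy mm [[17.1 17.9]] z 182.9 rpy-dev deg [ 0.04  0.   -0.02] f [0.5 0.2 0.2] open 0.0851
```

View pics/s5.png

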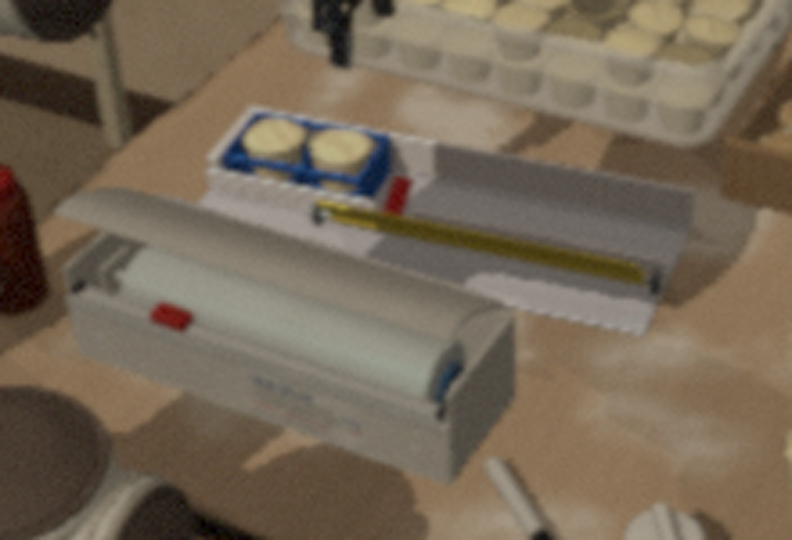

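The rack is home at (310,160), the gate is shut behind it (400,195), both cups are upright, and the arm is clear.

```bash
python3 -c "
from cell import job_done
print(job_done())"
```

```text
the job is handed in; nothing more can be done
None
```

I handed the job in at about 22 s: the rack is against the end stop with both cups upright, the gate is shut behind it, and the arm is clear; the hand-in returned no verdict.

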